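# Close the degreaser can

### The job

Put the loose cap back on the can at the workbench: set it upright on the can's neck, turn it backwards (counter-clockwise seen from above) under light downward pressure until its thread drops into place, then keep pressing lightly while you screw it clockwise until it is fully home against its stop. Be gentle, no forcing, keep the cap upright and leave everything else on the bench where it is; let go of the cap at the end.

Things in the scene. Friction and masses are not known exactly. Their poses are not given: they have to be found in the camera images.
- cap_grip (a point): The loose cap: black plastic, round ribbed skirt 63 mm across, 26 mm high, standing on the bench right way up, with a grip bar on top 54 mm long, 14 mm wide, 28 mm high. This point is the bar's middle, 14 mm above the skirt's top, 40 mm above the skirt's lower edge. x runs along the bar, y across it (the way to pinch it), z up. About 140 g.
- cap_rim (a point): Centre of the cap's lower edge, same axes as cap_grip. The skirt is open below (bore 55 mm, 22 mm deep). Inside, three thread pins 5 mm thick, one every 120 degrees, sit 4 mm above the lower edge and leave 43 mm between their tips' circle; their angle to the bar is not told.
- mouth (a point): Top centre of the can's neck, 132 mm above the bench. Aluminium can 100 mm across, shoulder 105 mm high, fixed in a steel holder. The neck is 40 mm across, its top a cone (29 mm at the very top) that centres a cap set down up to 5 mm off. z up; x, y mean nothing. A cap screwed fully home has its grip point 20.3 mm above this point. Over 50 N of cap on neck (0.55 N m) harms it.
- ribs (a point): Centre of the three thread ribs' flat tops (49 mm across), 8 mm below mouth; their angle is not told. On them the cap's grip point is 30.5 mm above mouth (to 37 on a stop); clockwise is blocked there. Turned counter-clockwise, at most 110 degrees, the pins meet the gaps (14 degrees of play, then a stop) and the cap drops freely to 25 mm above mouth. Rarely it drops straight in.
- seal_ring (a point): Centre of the top of the black rubber ring on springs round the neck's foot, 15 mm below mouth. A dropped cap rests on it: pushing it with about 6 N lowers the grip point to 22.5 mm above mouth, and only then can the pins pass under the ribs clockwise. Pushing 8 to 15 N all the while, turn 75 to 100 degrees: the cap is drawn down 2 to 3 mm to a firm stop, and stays.
- sprocket: Bystander: steel bicycle sprocket, 80 mm across, 5 mm high, lying flat; origin at the centre of its underside.
- patch_box: Bystander: green plastic patch box, 70 x 42 x 22 mm; origin at the centre of its underside.
- mug: Bystander: blue mug, 80 mm across, 92 mm high; origin at the centre of its underside.
- oil: Bystander: yellow oil bottle, 48 mm across, 140 mm high; origin at the centre of its underside.
- tape: Bystander: yellow roll of tape, 84 mm across, 40 mm high, lying flat; origin at the centre of its underside.
- screwdriver: Bystander: screwdriver lying on the bench.
- wrench: Bystander: wrench lying on the bench.
There are look-alikes about, which are no part of the job. What is meant by the part that bears cap_grip is not blue or purple, and is the smaller of those in its own colour.

How it is judged:
On the way, in this order (a step that is already met when the one before it is completed fails the run):
1. the cap is lifted off the bench (height (world z) of cap_grip above 0.07 m), for 0.2 s.
2. the cap has dropped into the thread on the neck (horizontal distance between cap_grip and mouth below 0.004 m and z of cap_grip in the frame of mouth below 0.0238 m), for 0.1 s.
At the end, for the whole second after the job is handed in: The cap is on the neck, centred within 3 mm, upright within 3.5 degrees, screwed down to within about 1 mm of fully home (grip point at most 21.3 mm above the mouth), at rest and let go (horizontal distance between cap_grip and mouth below 0.003 m and z of cap_grip in the frame of mouth below 0.0213 m and angle between cap_grip's own z axis and vertical below 0.06 rad and linear speed of cap below 0.02 m/s); the robot touches nothing.
It fails at once if the cap is pressed or turned against the can's neck with more than 50 N (contact force between cap and neck above 50 N).
It fails at once if the cap is tipped over (more than about 30 degrees) (angle between cap_grip's own z axis and vertical above 0.5 rad).
It fails at once if a bystander is moved by more than 20 mm (distance of any of sprocket, patch_box, mug, oil, tape, screwdriver, wrench from where it was at the start of the episode above 0.02 m).
It also fails if it takes over 72 s, if anything falls off the work surface, if the arm or the gripper's body presses on something with over 40 N, if the wrist force passes 120 N, or if a joint passes its speed limit or range.

### The arm

A 6-joint arm with a two-finger parallel gripper is mounted at the origin on the work surface. World frame = base frame: x ahead of the robot, y to its left, z up, the work surface at z = 0. Lengths are in m, angles in rad, forces in N, time in s.
With the tool pointing down it reaches from about 0.425 to 0.95 m from the base axis. Payload 3.5 kg.
Tool frame: the origin (TCP) lies on the centre line of the jaws, within the pads' length; the fingertips stand 14 mm ahead of it and the grasp point (between the pads) lies 5 mm behind it (ctrl.finger_overhang is the distance from the TCP to the fingertips, in m); z points along the fingers, y is the line along which they close (so a half turn about z gives the same grasp; the last joint's range is limited). The gripper opens to 85 mm and grips with 20 to 120 N. Pads are 22 mm wide; open, the fingers measure 114 mm over their backs; the gripper's body (76 mm by 85 mm) begins 54 mm behind the grasp point. The pads swing forward as they close: fully open they stand 13 mm farther back than shut.
Start: joints at [1.183, 0.286, 1.577, -0, 1.279, -0.15], TCP at [0.159, 0.656, 0.245] pointing down, gripper open.
Joint ranges: [-2.77, 2.77], [-0.9, 2.22], [0.21, 2.48], [-1.53, 4.67], [0.24, 2.81], [-2.84, 2.84]. Speed limits (rad/s): [2.79, 2.79, 3.14, 3.14, 3.14, 3.14].

### API

Orientations are given as a unit quaternion [x, y, z, w].
In Python, from plant import ctrl gives the robot as it stands.
- The arm moves only by the tool send_rows, never from a script. Its argument "moves" is text: rows parted by semicolons, each of 7 numbers parted by spaces: the turn, a rotation vector about the tool's x, y, z in units of 360 degrees (1.0 is 360 degrees), then the shift along the tool's x, y, z in units of 20 cm (1.0 is 20 cm), then the gripper's target within -1 to 1 (fully open at 1, half-way at 0, shut at -1). A call has 1 to 12 rows; each row is the pose to reach, as a shift and turn from the pose commanded when the call began, along the tool's axes at that moment, turning the shorter way round; what a row does not reach only later rows make up. A row lasts 1/8 s, in which the tool goes at most 62.5 mm and 10.7 degrees, less where a joint would pass 70% of its speed; a pose out of reach is approached as far as the arm can. A call with a number of a shift or a turn outside -1 to 1 is refused whole. A call with a gripper value outside its range is refused whole. The fingers move at their own pace and stop on an object; "newtons" is the grip in N (left out, the last holds). Time passes only in rows, so rows that repeat a pose let the fingers close. It gives the time, the measured TCP pose, the force, the opening and the grip force at its end, in the units of the state.
- ctrl.get_state(): the state, without advancing time (a new reading comes with each control period).
- ctrl.read_camera(name): name is "side" or "top"; returns a dict with "image" (480x640x3 uint8, red, green, blue), "fovy" (degrees; the focal length in pixels is half the picture's height over the tangent of half this angle, whatever the lens; pixels are square), "cx", "cy" (the principal point, pixels), "distortion" ([k1, k2, p1, p2, k3] as OpenCV has them; the pictures are not rectified), "extrinsics" (4x4, takes a point from camera to world coordinates). Camera axes: x right, y up, looking along -z (the intrinsics and any distortion apply to the point x, -y, -z); pixel columns grow to the right and rows downward; lengths in m; the calibration is good to about 2 mm. A picture is of the moment at which its call begins. There is no depth.
- ctrl.sign_off(): hands the job in; it is judged then, once.
The state is a dict: "time": time; "qpos": joint angles; "dq": joint speeds; "joint_efforts": joint torques, N m; "eef_pos": TCP position; "tcp_rot": TCP orientation; "contact_force": force on the tool from outside, world axes, zero at the start; "wrist_torque": the same for the moment, N m; "opening": opening from 0.0 (shut) to 1.0 (fully open); "finger_force": force on a finger pad.
Only numpy, scipy, OpenCV 4.12 (cv2) and the standard library are available. Lean on these libraries where they do the work, as an engineer would, in place of code of your own. Each camera call takes 0.05 s, during which the arm holds its last target. There are 200 camera calls.

## Working session

There is one attempt and no reset: what is moved stays moved. The work goes in short steps, Python scripts to look and compute and a tool call to move; the robot and the scene stay as the last step left them, time stands still between calls to the robot, and variables do not carry over. Pictures are saved under pics/ and viewed, at most 10 in all, crops included, and the job is handed in when it is done.

Besides the shell and the picture viewer there is one more tool, called after "Emit:" as name(argument=value, ...) on one line, values as JSON. send_rows: Moves the arm, as the interface text tells. Its arguments: {"type":"object","properties":{"moves":{"type":"string"},"newtons":{"type":"number"}},"required":["moves"]}

```bash
mkdir -p pics; cat > h.py <<'E'
import numpy as np, cv2
from plant import ctrl
from scipy.spatial.transform import Rotation as R
def cam(n):
    d=ctrl.read_camera(n); f=240/np.tan(np.radians(d['fovy'])/2)
    d['K']=np.array([[f,0,d['cx']],[0,f,d['cy']],[0,0,1.]]); d['D']=np.array(d['distortion'],float); d['E']=np.array(d['extrinsics']); return d
def ray(d,u,v):
    p=cv2.undistortPoints(np.array([[[u,v]]],float),d['K'],d['D'])[0,0]
    return d['E'][:3,3], d['E'][:3,:3]@np.array([p[0],-p[1],-1])
def atz(d,u,v,z):
    o,r=ray(d,u,v); return o+r*(z-o[2])/r[2]
def pix(d,P):
    q=(np.atleast_2d(P)-d['E'][:3,3])@d['E'][:3,:3]; q=q*[1,-1,-1]
    return cv2.projectPoints(q,np.zeros(3),np.zeros(3),d['K'],d['D'])[0][:,0]
def save(d,name,box=None,s=1):
    im=d['image'][:,:,::-1]
    if box: im=im[box[1]:box[3],box[0]:box[2]]
    cv2.imwrite('pics/'+name,cv2.resize(im,None,fx=s,fy=s,interpolation=cv2.INTER_CUBIC))
E
python3 - <<'E'
from h import *
for n in('top','side'):
    d=cam(n); save(d,n+'0.png'); print(n,d['fovy'],d['cx'],d['cy'],d['D'],d['E'].round(3).tolist())
print(ctrl.get_state())
E
```

```text
top 57.635823513382924 316.2902032805818 236.31009778805435 [-0.07474695  0.          0.          0.          0.        ] [[0.007, 0.987, -0.162, 0.445], [-1.0, 0.005, -0.012, 0.01], [-0.011, 0.162, 0.987, 0.872], [0.0, 0.0, 0.0, 1.0]]
side 51.286574229426094 313.59679518185925 241.28103467141275 [-0.0189978  0.         0.         0.         0.       ] [[-0.972, 0.179, -0.152, 0.414], [-0.235, -0.736, 0.635, 0.622], [0.002, 0.653, 0.757, 0.836], [0.0, 0.0, 0.0, 1.0]]
{'time': 0.1, 'qpos': array([ 1.18303082e+00,  2.87087367e-01,  1.57805288e+00, -7.03903969e-06,
        1.27861141e+00, -1.50010891e-01]), 'dq': array([-0.0001329 , -0.00309591, -0.00290525, -0.00048257,  0.00126039,
       -0.00010873]), 'joint_efforts': array([ 7.75974549e-04, -4.07297266e+01, -2.93699205e+01, -1.35792493e-04,
        3.46834793e-03, -1.77923383e-06]), 'eef_pos': array([0.15873639, 0.65547743, 0.24406655]), 'tcp_rot': array([ 1.18596434e-01,  9.92941952e-01, -1.04160628e-03, -2.83531798e-04]), 'contact_force': array([-0.2837236 , -0.78386393,  0.20110056]), 'wrist_torque': array([ 0.00982547, -0.06490633, -0.03320968]), 'finger_force': 0.0, 'opening': 0.9986316165938238}
```

View pics/top0.png

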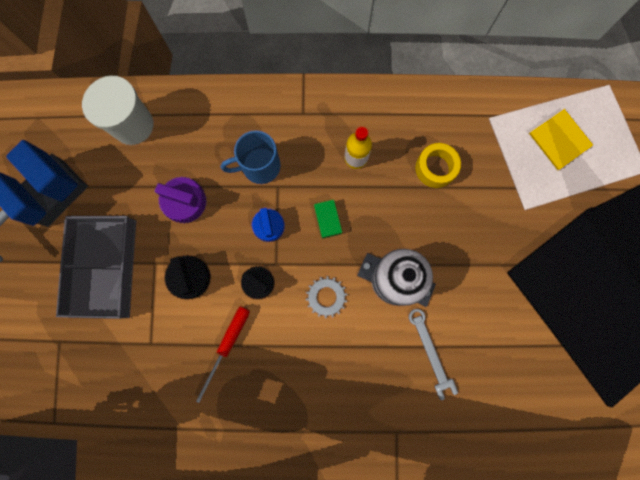

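View pics/side0.png

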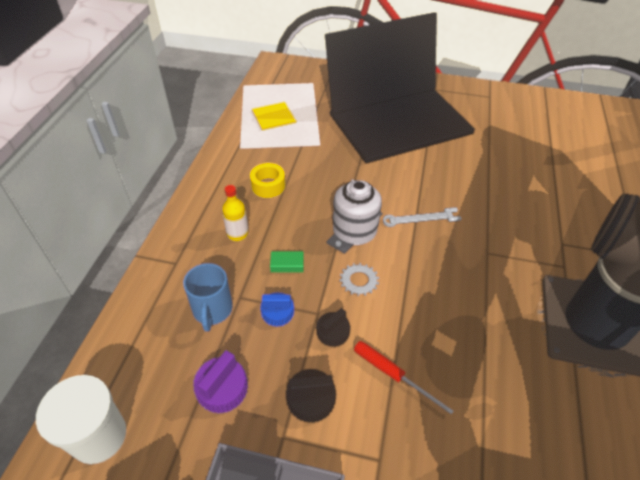

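Candidates (top view): small black cap (258,282), large black cap (187,277), blue cap (268,225), purple cap (181,200). The smaller black one at (258,282), which is side (333,328), fits the description. The can's neck is at top (409,275), side (359,186). Next is a close crop of both views, brightened.

```bash
python3 - <<'E'
from h import *
t=cam('top'); s=cam('side')
def crop(d,x,y,r,g): 
    im=d['image'][y-r:y+r,x-r:x+r,::-1].astype(float)/255
    im=(255*np.clip(im,0,1)**g).astype(np.uint8)
    return cv2.resize(im,(390,290) if 0 else (300,300),interpolation=cv2.INTER_CUBIC)
a=np.hstack([crop(t,258,282,25,.4),crop(s,333,328,25,.4)])
b=np.hstack([crop(t,405,275,40,.8),crop(s,357,200,40,.8)])
cv2.imwrite('pics/c1.png',np.vstack([a,b]))
for u,v,z in [(258,282,.026),(187,277,.03),(409,273,.132)]: print('top',atz(t,u,v,z).round(4))
for u,v,z in [(333,328,.026),(359,185,.132)]: print('side',atz(s,u,v,z).round(4))
E
```

```text
top [0.4933 0.1326 0.026 ]
top [0.5015 0.2714 0.03  ]
top [ 0.5039 -0.1391  0.132 ]
side [0.4915 0.1409 0.026 ]
side [ 0.5005 -0.1403  0.132 ]
```

View pics/c1.png

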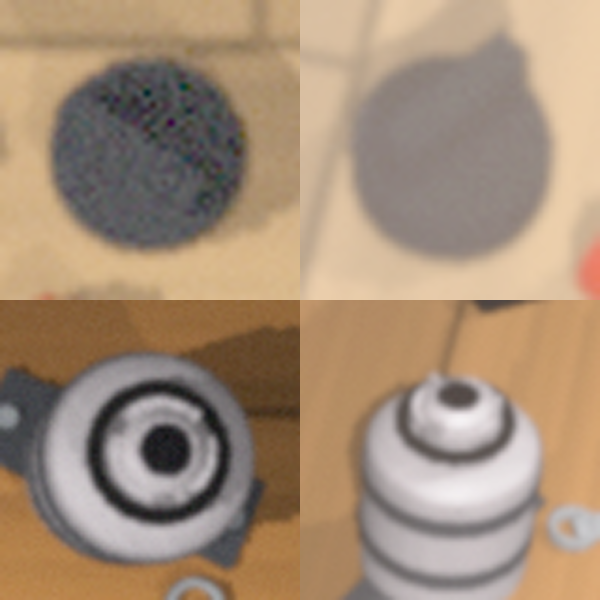

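```bash
cat > fit.py <<'E'
from h import *
from scipy.optimize import minimize
a=np.linspace(0,2*np.pi,40)
def model(x,y,yaw,z0=0):
    c=lambda r,z:np.c_[r*np.cos(a),r*np.sin(a),0*a+z]
    bar=np.array([[sx*.027,sy*.007,z] for sx in(-1,1) for sy in(-1,1) for z in(.026,.054)])
    Rm=R.from_euler('z',yaw).as_matrix()
    return [p@Rm.T+[x,y,z0] for p in (np.r_[c(.0315,0),c(.0315,.026)],bar)]
def mask(d,box,P,S=8):
    m=np.zeros(((box[3]-box[1])*S,(box[2]-box[0])*S),np.uint8)
    for p in P:
        q=((pix(d,p)-[box[0]-.5,box[1]-.5])*S).astype(np.float32)
        cv2.fillConvexPoly(m,cv2.convexHull(q).astype(int),1)
    return cv2.resize(m.astype(np.float32),None,fx=1/S,fy=1/S,interpolation=cv2.INTER_AREA)
E
python3 - <<'E'
from fit import *
out=[];D=[]
for n,b in(('top',(233,257,283,307)),('side',(308,303,358,353))):
    L=[cam(n) for _ in range(6)]; d=L[0]
    g=np.mean([l['image'].astype(float) for l in L],0)[b[1]:b[3],b[0]:b[2]]
    r=g[...,0]  # red channel: wood bright
    wood=np.percentile(r,75); blk=np.percentile(r,10)
    m=np.clip((r-blk)/(55-blk),0,1); m=1-m
    print(n,wood,blk)
    D.append((d,b,m)); v=np.clip(g[...,::-1]*4,0,255).astype(np.uint8); lo=g.mean(2); lo=np.clip((lo-lo.min())/(45-lo.min())*255,0,255).astype(np.uint8)
    out.append(np.hstack([cv2.resize(cv2.cvtColor(lo,cv2.COLOR_GRAY2BGR),(300,300)),cv2.resize(cv2.cvtColor((m*255).astype(np.uint8),cv2.COLOR_GRAY2BGR),(300,300))]))
cv2.imwrite('pics/c2.png',np.vstack(out))
f=lambda p,DD:sum(((mask(d,b,model(p[0]/100,p[1]/100,p[2]))-m)**2).sum() for d,b,m in DD)
for DD,nm in((D,'both'),(D[:1],'top'),(D[1:],'side')):
    best=min((minimize(f,[49.2,13.5,y0],(DD,),method='Nelder-Mead',options=dict(initial_simplex=[[49.2,13.5,y0],[49.7,13.5,y0],[49.2,14,y0],[49.2,13.5,y0+.3]])) for y0 in np.arange(0,3.1,.52)),key=lambda r:r.fun)
    print(nm,best.x[0]/100,best.x[1]/100,np.degrees(best.x[2]),best.fun)
E
```

```text
top 145.70833333333331 13.666666666666666
side 184.16666666666666 61.166666666666664
both 0.4943830691470291 0.13584847228383995 -52.75410658259484 1522.9457100538255
top 0.4943873568401102 0.13495024041525663 132.56048607037533 69.06466550956036
side 0.4759096681861948 0.1420957752170792 68.1758451359547 1322.936230968088
```

View pics/c2.png

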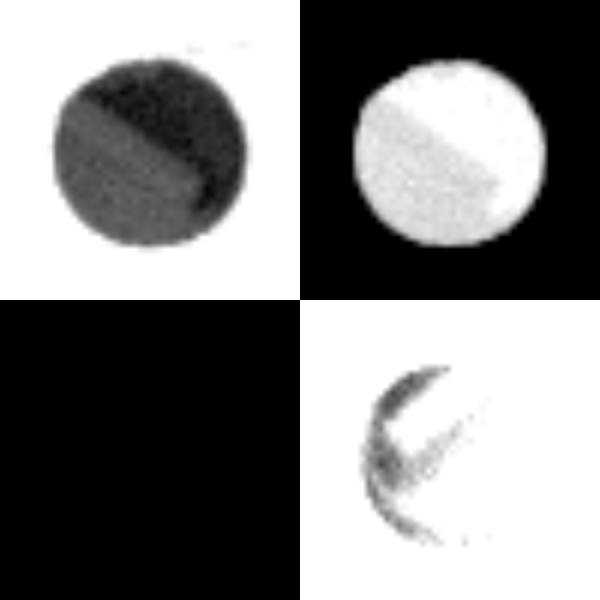

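```bash
python3 - <<'E'
from fit import *
D=[]
t=cam('top')
p,q=atz(t,247.2,272.8,.054),atz(t,265,285.5,.054); print('bar edge',p.round(4),q.round(4),np.degrees(np.arctan2(*(p-q)[1::-1])), 'len',np.linalg.norm(p-q))
vis=[]
for n,b in(('top',(233,257,283,307)),('side',(308,303,358,353))):
    L=[cam(n) for _ in range(6)]; d=L[0]
    g=np.mean([l['image'].astype(float) for l in L],0)[b[1]:b[3],b[0]:b[2]]
    r=g[...,0]; blk=np.percentile(r,20); w=np.percentile(r,80); m=1-np.clip((r-blk-15)/(.6*(w-blk)-15),0,1)
    D.append((d,b,m)); vis.append(cv2.resize(np.clip((g[...,::-1]-blk+10)*(6 if n=='side' else 4),0,255).astype(np.uint8),(300,300),interpolation=cv2.INTER_CUBIC))
f=lambda p,DD:sum(((mask(d,b,model(p[0]/100,p[1]/100,p[2]))-m)**2).sum() for d,b,m in DD)
for DD,nm in((D,'both'),(D[:1],'top'),(D[1:],'side')):
    for y0 in(.7,.95,1.2,2.5):
        r=minimize(f,[49.2,13.5,y0],(DD,),method='Nelder-Mead',options=dict(initial_simplex=[[49.2,13.5,y0],[49.7,13.5,y0],[49.2,14,y0],[49.2,13.5,y0+.3]]))
        print(nm,(r.x[:2]/100).round(4),np.degrees(r.x[2]).round(1),r.fun.round(1))
for (d,b,m),v in zip(D,vis):
    for P in model(.4935,.137,np.radians(55)):
        h=cv2.convexHull(((pix(d,P)-[b[0]-.5,b[1]-.5])*6).astype(np.float32)).astype(int); cv2.polylines(v,[h],True,(0,255,0),1)
cv2.imwrite('pics/c3.png',np.hstack(vis))
E
```

```text
bar edge [0.5088 0.1495 0.054 ] [0.4853 0.1152 0.054 ] 55.47221340275948 len 0.04154258191465797
both [0.4939 0.1343] 56.1 61.0
both [0.4939 0.1343] 54.5 60.6
both [0.4938 0.1342] 56.6 60.5
both [0.494  0.1344] 235.0 60.9
top [0.4937 0.1344] 57.4 20.8
top [0.4937 0.1345] 57.6 20.5
top [0.4939 0.1343] 68.0 20.7
top [0.4939 0.1347] 150.9 19.8
side [0.4945 0.1336] 52.1 37.9
side [0.4941 0.1336] 54.9 36.6
side [0.4939 0.1337] 56.0 37.4
side [0.4943 0.1335] 234.4 37.3
```

View pics/c3.png

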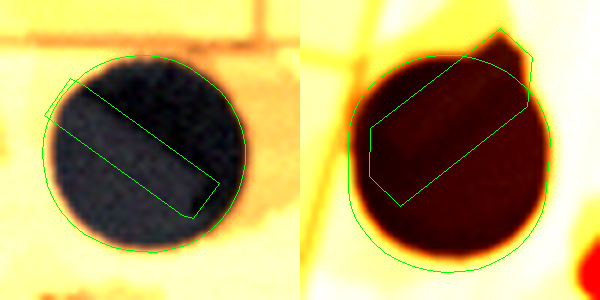

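Both views agree: the cap is at (0.494, 0.134), bar yaw 55°. The overlay with the 63 mm model confirms it as the right cap. The mouth is about (0.502, -0.140).

```bash
cat > go.py <<'E'
from h import *
import sys
def go(P,ydeg,q=None):
    s=ctrl.get_state(); R0=R.from_quat(s['tcp_rot']); a=np.radians(ydeg)
    y=np.array([np.cos(a),np.sin(a),0]); z=np.array([0,0,-1.]); x=np.cross(y,z)
    Rt=R.from_matrix(np.c_[x,y,z])
    print('t',round(s['time'],2),'pos',s['eef_pos'].round(4),'yang',np.degrees(np.arctan2(*R0.as_matrix()[1::-1,1])).round(1),'tilt',np.degrees(np.arccos(-R0.as_matrix()[2,2])).round(2),'q',s['qpos'].round(2),'F',s['contact_force'].round(1),'T',s['wrist_torque'].round(2))
    print('rot',((R0.inv()*Rt).as_rotvec()/2/np.pi).round(4),'shift',(R0.inv().apply(np.array(P)-s['eef_pos'])/.2).round(4))
if __name__=='__main__': v=list(map(float,sys.argv[1:])); go(v[:3],v[3])
E
python3 go.py .494 .1343 .12 -35
```

```text
t 1.45 pos [0.159  0.656  0.2453] yang 76.4 tilt 0.0 q [ 1.18  0.29  1.58 -0.    1.28 -0.15] F [-0.5  0.7 -0.2] T [-0.   -0.03 -0.02]
rot [-0.      0.      0.3094] shift [-2.2425 -2.1403  0.6266]
```

Emit:
send_rows(moves="0 0 0.135 -1 -0.95 0 0;0 0 0.135 -1 -0.95 0 0;0 0 0.135 -1 -0.95 0 0;0 0 0.135 -1 -0.95 0 0;0 0 0.135 -1 -0.95 0 0", newtons=40)

```text
time: 2.08
eef_pos: [0.3099, 0.4219, 0.2455]
tcp_rot: [0.52, 0.854, 0.0, 0.0]
contact_force: [1.0, 0.2, 0.4]
opening: 0.501
finger_force: 0.0
```

```bash
python3 go.py .494 .1343 .12 -35
```

```text
t 2.08 pos [0.3099 0.4219 0.2455] yang 27.4 tilt 0.04 q [ 0.74 -0.05  1.95 -0.    1.25  0.27] F [1.  0.2 0.4] T [0.02 0.02 0.01]
rot [ 1.000e-04 -0.000e+00  1.733e-01] shift [-1.7     0.1551  0.6283]
```

Emit:
send_rows(moves="0 0 0.12 -1 0.09 0.3 0;0 0 0.12 -1 0.09 0.3 0;0 0 0.12 -1 0.09 0.3 0;0 0 0.12 -1 0.09 0.3 0;0 0 0.12 -1 0.09 0.3 0")

```text
time: 2.7
eef_pos: [0.4181, 0.2544, 0.1849]
tcp_rot: [0.796, 0.605, -0.0, -0.0]
contact_force: [-0.5, -0.3, -0.5]
opening: 0.501
finger_force: 0.0
```

```bash
python3 go.py .494 .1343 .12 -35
```

```text
t 2.7 pos [0.4181 0.2544 0.1849] yang -15.5 tilt 0.06 q [ 0.34 -0.07  2.08  0.    1.13  0.61] F [-0.5 -0.3 -0.5] T [ 0.1   0.01 -0.02]
rot [-0.0001  0.0001  0.0541] shift [-0.4769  0.5266  0.3242]
```

Emit:
send_rows(moves="0 0 0.054 -0.477 0.527 0.32 0;0 0 0.054 -0.477 0.527 0.32 0;0 0 0.054 -0.477 0.527 0.32 0;0 0 0.054 -0.477 0.527 0.32 0")

```text
time: 3.2
eef_pos: [0.494, 0.1354, 0.1208]
tcp_rot: [0.886, 0.463, -0.001, -0.0]
contact_force: [0.8, 0.9, 0.9]
opening: 0.5
finger_force: 0.0
```

```bash
python3 go.py .494 .1343 .044 -35; python3 - <<'E'
from h import *
d=cam('side'); d['image']=np.clip(d['image'].astype(float)*1.6,0,255).astype(np.uint8); save(d,'s2.png',(263,233,403,373),4)
E
```

```text
t 3.2 pos [0.494  0.1354 0.1208] yang -34.8 tilt 0.09 q [0.07 0.07 2.07 0.   1.   0.68] F [0.8 0.9 0.9] T [-0.02 -0.01  0.03]
rot [-0.0002  0.0001  0.0005] shift [-0.0045  0.0036  0.384 ]
```

View pics/s2.png

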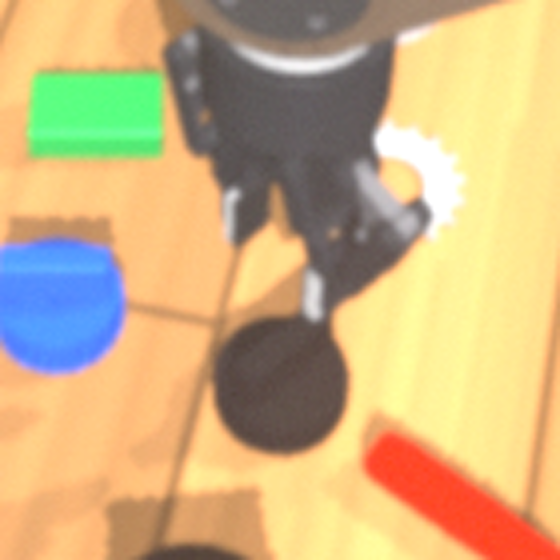

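The open fingers hang above the cap, with tips at crop (235,235) and (315,310) straddling the bar. Descending now.

Emit:
send_rows(moves="0 0 0 0 0 0.2 0;0 0 0 0 0 0.3 0;0 0 0 0 0 0.36 0;0 0 0 -0.004 0.003 0.384 0;0 0 0 -0.004 0.003 0.384 0;0 0 0 -0.004 0.003 0.384 -1;0 0 0 -0.004 0.003 0.384 -1;0 0 0 -0.004 0.003 0.384 -1;0 0 0 -0.004 0.003 0.384 -1;0 0 0 -0.004 0.003 0.384 -1", newtons=40)

```text
time: 4.5
eef_pos: [0.4949, 0.1347, 0.0455]
tcp_rot: [0.886, 0.463, 0.001, 0.0]
contact_force: [-0.5, -0.5, 5.2]
opening: 0.155
finger_force: 40.7
```

```bash
python3 go.py .494 .1343 .044 -35
```

```text
t 4.5 pos [0.4949 0.1347 0.0455] yang -34.9 tilt 0.11 q [0.07 0.2  2.1  0.   0.85 0.68] F [-0.5 -0.5  5.2] T [0.03 0.13 0.02]
rot [ 0.0002 -0.0002  0.0004] shift [-0.0043 -0.0025  0.0076]
```

Emit:
send_rows(moves="0 0 0 0 0 -0.1 -1;0 0 0 0 0 -0.3 -1;0 0 0 0 0 -0.55 -1;0 0 0 0 0 -0.8 -1;0 0 0 0 0 -0.88 -1;0 0 0 0 0 -0.88 -1")

```text
time: 5.25
eef_pos: [0.4939, 0.1346, 0.2203]
tcp_rot: [0.886, 0.463, 0.0, 0.0]
contact_force: [1.0, -0.6, -0.9]
opening: 0.156
finger_force: 39.8
```

```bash
python3 go.py .502 -.140 .22 -35
```

```text
t 5.25 pos [0.4939 0.1346 0.2203] yang -34.9 tilt 0.03 q [ 0.07 -0.05  2.   -0.    1.2   0.68] F [ 1.  -0.6 -0.9] T [0.04 0.06 0.05]
rot [ 0.0001 -0.      0.0004] shift [-1.1034  0.818   0.0016]
```

Emit:
send_rows(moves="0 0 0 -0.2 0.148 0 -1;0 0 0 -0.4 0.297 0 -1;0 0 0 -0.6 0.445 0 -1;0 0 0 -0.8 0.594 0 -1;0 0 0 -0.95 0.705 0 -1;0 0 0 -0.99 0.734 0 -1;0 0 0 -0.99 0.734 0 -1")

```text
time: 6.12
eef_pos: [0.5002, -0.1114, 0.2181]
tcp_rot: [0.887, 0.462, -0.001, -0.002]
contact_force: [0.1, 0.6, -2.1]
opening: 0.154
finger_force: 39.7
```

```bash
python3 - <<'E'
from h import *
a=cam('side'); b=cam('top')
f=lambda d,x,y,g:cv2.resize(np.clip(d['image'][y-50:y+50,x-50:x+50,::-1]*g,0,255).astype(np.uint8),(400,400),interpolation=cv2.INTER_CUBIC)
cv2.imwrite('pics/s3.png',np.hstack([f(a,355,180,1.6),f(b,390,275,1.6)]))
E
python3 go.py .502 -.140 .22 -35
```

```text
t 6.22 pos [ 0.5007 -0.1105  0.2192] yang -34.8 tilt 0.15 q [-0.42 -0.05  1.99  0.    1.2   0.19] F [-0.1  0.3 -1.2] T [-0.   -0.05  0.01]
rot [-0.0004  0.      0.0005] shift [-0.1174  0.0895 -0.0043]
```

View pics/s3.png

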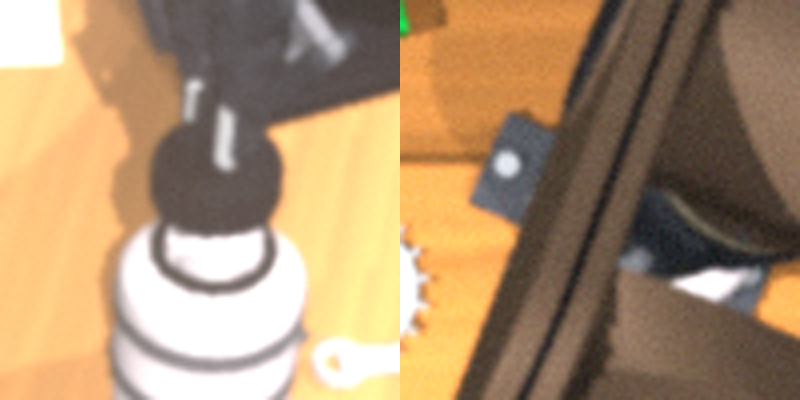

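```bash
python3 - <<'E'
from fit import *
d=cam('side'); b=(330,140,380,200)
s=ctrl.get_state(); z0=s['eef_pos'][2]-.0455
g=d['image'].astype(float)[b[1]:b[3],b[0]:b[2],0]
# use lower half silhouette only (rows below skirt centre)
c=pix(d,[[*s['eef_pos'][:2],z0+.026]])[0]; r0=int(c[1]-b[1])-3
blk=np.percentile(g[r0-6:r0,15:35],50); w=np.percentile(g[r0:],70); m=1-np.clip((g-blk-15)/(.6*(w-blk)-15),0,1)
m[r0+22:]=0
f=lambda p:(((mask(d,b,model(p[0]/100,p[1]/100,.96,z0))-m)[r0:r0+16])**2).sum()
x0=s['eef_pos'][:2]*100
for dx in(0,.3):
    r=minimize(f,x0+dx,method='Nelder-Mead',options=dict(initial_simplex=[x0+dx,x0+[.4,0],x0+[0,.4]]));print(c,blk,w,r.x/100,s['eef_pos'],r.fun)
E
```

```text
[358.5332535  169.12387382] 68.0 157.0 [ 0.50103399 -0.10641768] [ 0.50088824 -0.11038338  0.2195951 ] 22.59836154513889
[358.5332535  169.12387382] 68.0 157.0 [ 0.50107292 -0.10656925] [ 0.50088824 -0.11038338  0.2195951 ] 22.60747612847222
```

Emit:
send_rows(moves="0 0 0 -0.117 0.09 0 -1;0 0 0 -0.117 0.09 0 -1;0 0 0 -0.117 0.09 0.1 -1;0 0 0 -0.117 0.09 0.15 -1;0 0 0 -0.117 0.09 0.18 -1;0 0 0 -0.117 0.09 0.2 -1;0 0 0 -0.117 0.09 0.2 -1")

```text
time: 7.15
eef_pos: [0.5027, -0.1411, 0.1806]
tcp_rot: [0.886, 0.463, -0.0, -0.0]
contact_force: [0.0, 0.0, -0.4]
opening: 0.152
finger_force: 39.7
```

```bash
python3 go.py .502 -.140 .165 -35
```

```text
t 7.15 pos [ 0.5027 -0.1411  0.1806] yang -34.9 tilt 0.0 q [-0.47  0.01  2.01  0.    1.12  0.14] F [ 0.   0.  -0.4] T [-0.01 -0.05  0.  ]
rot [-0.     -0.      0.0004] shift [ 0.0024 -0.0058  0.0778]
```

Emit:
send_rows(moves="0 0 0 0.002 -0.005 0.025 -1;0 0 0 0.002 -0.005 0.04 -1;0 0 0 0.002 -0.005 0.05 -1;0 0 0 0.002 -0.005 0.055 -1;0 0 0 0.002 -0.005 0.06 -1;0 0 0 0.002 -0.005 0.06 -1")

```text
time: 7.9
eef_pos: [0.502, -0.1402, 0.1684]
tcp_rot: [0.886, 0.463, -0.0, -0.0]
contact_force: [-1.0, 0.7, -0.8]
opening: 0.153
finger_force: 39.8
```

Emit:
send_rows(moves="0 0 0 0 0 0.004 -1;0 0 0 0 0 0.007 -1;0 0 0 0 0 0.01 -1;0 0 0 0 0 0.01 -1")

```text
time: 8.4
eef_pos: [0.502, -0.1402, 0.1667]
tcp_rot: [0.886, 0.463, 0.0, -0.0]
contact_force: [-1.6, 2.1, 0.8]
opening: 0.151
finger_force: 40.1
```

Emit:
send_rows(moves="0 0 0 0 0 0.004 -1;0 0 0 0 0 0.007 -1;0 0 0 0 0 0.01 -1;0 0 0 0 0 0.01 -1")

```text
time: 8.9
eef_pos: [0.5017, -0.1397, 0.1648]
tcp_rot: [0.886, 0.463, -0.0, -0.001]
contact_force: [-4.4, 2.8, 3.0]
opening: 0.153
finger_force: 40.3
```

Emit:
send_rows(moves="0 0 0 0 -0.004 0 -1;0 0 0 0 -0.008 0 -1;0 0 0 0 -0.008 0 -1")

```text
time: 9.28
eef_pos: [0.5007, -0.1396, 0.1641]
tcp_rot: [0.886, 0.463, -0.0, 0.0]
contact_force: [-0.9, 1.1, -2.6]
opening: 0.15
finger_force: 39.8
```

```bash
python3 go.py .502 -.140 .165 -35
```

```text
t 9.28 pos [ 0.5007 -0.1396  0.1641] yang -34.9 tilt 0.04 q [-0.47  0.03  2.03 -0.    1.09  0.14] F [-0.9  1.1 -2.6] T [0.18 0.07 0.  ]
rot [0.0001 0.0001 0.0004] shift [ 0.0022  0.0064 -0.0046]
```

Emit:
send_rows(moves="0 0 0 0 -0.002 0.004 -1;0 0 0 0 -0.002 0.008 -1;0 0 0 0 -0.002 0.012 -1;0 0 0 0 -0.002 0.012 -1")

```text
time: 9.78
eef_pos: [0.5006, -0.1395, 0.1625]
tcp_rot: [0.886, 0.463, 0.0, 0.0]
contact_force: [-0.1, -0.6, 1.6]
opening: 0.154
finger_force: 40.0
```

Emit:
send_rows(moves="0 0 0 0 0 0.005 -1;0 0 0 0 0 0.01 -1;0 0 0 0 0 0.015 -1;0 0 0 0 0 0.015 -1")

```text
time: 10.28
eef_pos: [0.5006, -0.1395, 0.1597]
tcp_rot: [0.886, 0.463, 0.0, 0.0]
contact_force: [-2.9, -1.0, 5.5]
opening: 0.15
finger_force: 40.6
```

Emit:
send_rows(moves="0 0 0 0 0 0.005 -1;0 0 0 0 0 0.01 -1;0 0 0.014 0 0 0.012 -1;0 0 0.028 0 0 0.012 -1;0 0 0.042 0 0 0.012 -1;0 0 0.056 0 0 0.012 -1;0 0 0.056 0 0 0.012 -1")

```text
time: 11.15
eef_pos: [0.5018, -0.1395, 0.1582]
tcp_rot: [0.954, 0.3, 0.002, 0.001]
contact_force: [-0.1, -0.8, 7.1]
opening: 0.154
finger_force: 40.9
```

```bash
python3 go.py .5006 -.1395 .1597 -35
```

```text
t 11.15 pos [ 0.5018 -0.1395  0.1582] yang -55.1 tilt 0.24 q [-0.47  0.04  2.03  0.    1.07  0.49] F [-0.1 -0.8  7.1] T [ 0.05  0.12 -0.09]
rot [ 0.0006 -0.0003 -0.0558] shift [-0.0049 -0.0035 -0.0074]
```

Emit:
send_rows(moves="0 0 0.014 0 0 0.004 -1;0 0 0.028 0 0 0.006 -1;0 0 0.042 0 0 0.007 -1;0 0 0.056 0 0 0.008 -1;0 0 0.07 0 0 0.008 -1;0 0 0.084 0 0 0.008 -1;0 0 0.098 0 0 0.008 -1;0 0 0.098 0 0 0.008 -1")

```text
time: 12.15
eef_pos: [0.5019, -0.1395, 0.157]
tcp_rot: [1.0, -0.003, 0.002, 0.001]
contact_force: [0.1, 0.6, 7.2]
opening: 0.15
finger_force: 41.1
```

```bash
python3 go.py .5006 -.1395 .1597 -35
```

```text
t 12.15 pos [ 0.5019 -0.1395  0.157 ] yang -90.3 tilt 0.24 q [-0.47  0.04  2.03  0.    1.07  1.11] F [0.1 0.6 7.2] T [ 0.1   0.2  -0.02]
rot [ 0.0005 -0.0005 -0.1537] shift [-0.0065  0.0001 -0.0136]
```

Emit:
send_rows(moves="0 0 0.014 0 0 0.004 -1;0 0 0.028 0 0 0.006 -1;0 0 0.042 0 0 0.006 -1;0 0 0.052 0 0 0.006 -1;0 0 0.06 0 0 0.006 -1;0 0 0.06 0 0 0.006 -1")

```text
time: 12.9
eef_pos: [0.5021, -0.1396, 0.1563]
tcp_rot: [0.982, -0.19, 0.002, 0.0]
contact_force: [-0.3, 0.5, 10.1]
opening: 0.154
finger_force: 41.3
```

```bash
python3 go.py .5006 -.1395 .1597 -35
```

```text
t 12.9 pos [ 0.5021 -0.1396  0.1563] yang -111.9 tilt 0.27 q [-0.47  0.04  2.03  0.    1.07  1.49] F [-0.3  0.5 10.1] T [0.11 0.26 0.04]
rot [ 0.0005 -0.0007 -0.2136] shift [-0.0071  0.0025 -0.0173]
```

Emit:
send_rows(moves="0 0 0.008 0 0 0 -1;0 0 0.016 0 0 0 -1;0 0 0.022 0 0 0 -1;0 0 0.022 0 0 0 -1")

```text
time: 13.4
eef_pos: [0.5022, -0.1396, 0.1563]
tcp_rot: [0.966, -0.257, 0.003, 0.0]
contact_force: [-0.4, 0.7, 8.6]
opening: 0.157
finger_force: 41.3
```

```bash
python3 go.py .5006 -.1395 .1597 -35
```

```text
t 13.4 pos [ 0.5022 -0.1396  0.1563] yang -119.8 tilt 0.29 q [-0.47  0.04  2.03  0.    1.07  1.62] F [-0.4  0.7  8.6] T [0.07 0.24 0.1 ]
rot [ 0.0004 -0.0008 -0.2356] shift [-0.0072  0.0035 -0.017 ]
```

Emit:
send_rows(moves="0 0 0.007 0 0 0 -1;0 0 0.014 0 0 0 -1;0 0 0.014 0 0 0 -1")

```text
time: 13.78
eef_pos: [0.5013, -0.1395, 0.1563]
tcp_rot: [0.954, -0.299, 0.001, 0.0]
contact_force: [-3.3, 0.8, 12.1]
opening: 0.157
finger_force: 41.8
```

```bash
python3 go.py .5006 -.1395 .1597 -35
```

```text
t 13.78 pos [ 0.5013 -0.1395  0.1563] yang -124.7 tilt 0.13 q [-0.47  0.04  2.03 -0.    1.07  1.71] F [-3.3  0.8 12.1] T [0.2  0.66 0.41]
rot [ 0.0003 -0.0003 -0.2493] shift [-0.003   0.0021 -0.0172]
```

Emit:
send_rows(moves="0 0 -0.006 0 0 -0.004 -1;0 0 -0.006 0 0 -0.008 -1;0 0 -0.006 0 0 -0.008 0;0 0 -0.006 0 0 -0.008 0;0 0 -0.006 0 0 -0.008 0;0 0 -0.006 0 0 -0.008 0;0 0 -0.006 0 0 -0.1 0;0 0 -0.006 0 0 -0.3 0;0 0 -0.006 0 0 -0.55 0;0 0 -0.006 0 0 -0.8 0;0 0 -0.006 0 0 -0.8 0")

```text
time: 15.15
eef_pos: [0.5026, -0.1402, 0.3215]
tcp_rot: [0.96, -0.281, 0.006, 0.001]
contact_force: [-0.0, -0.3, -0.5]
opening: 0.5
finger_force: 0.0
```

```bash
python3 - <<'E'
from fit import *
s=ctrl.get_state();print(s['eef_pos'],s['opening'],s['contact_force'],s['qpos'])
d=cam('side'); b=(325,150,395,220)
im=np.clip(d['image'].astype(float)*1.6,0,255).astype(np.uint8)[b[1]:b[3],b[0]:b[2],::-1]
v=cv2.resize(im,None,fx=7,fy=7,interpolation=cv2.INTER_CUBIC)
for P in model(.501,-.1395,np.radians(-33),.132+.0203-.040):
    h=cv2.convexHull(((pix(d,P)-[b[0]-.5,b[1]-.5])*7).astype(np.float32)).astype(int); cv2.polylines(v,[h],True,(0,255,0),1)
cv2.imwrite('pics/s4.png',v)
E
```

```text
[ 0.50257881 -0.14015714  0.32153211] 0.5001801407573696 [-0.03108249 -0.25823823 -0.48521804] [-4.66601209e-01 -1.14292731e-01  1.86658288e+00  5.24714174e-05
  1.37635046e+00  1.67485292e+00]
```

View pics/s4.png

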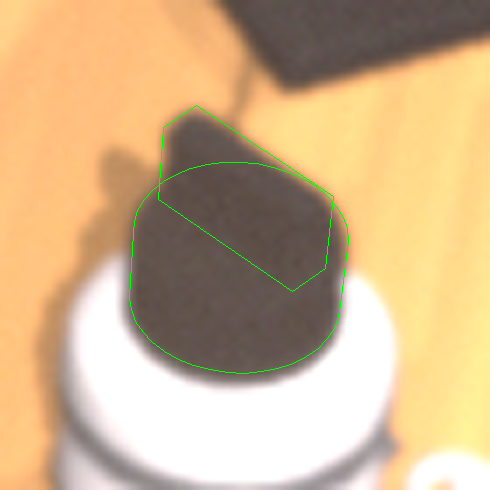

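The side view shows the cap upright on the neck, with its bar top at crop (195,110) and lower edge at (235,380). It lies on or just below the outline of a fully home cap, and the gripper is clear. Handing in.

```bash
python3 -c "
from plant import ctrl
print(ctrl.sign_off())"
```

```text
the job is handed in; nothing more can be done
None
```

The small black cap is screwed about 88° clockwise to its firm stop and released upright, and the job is handed in with no verdict shown; it dropped straight into the thread, so I skipped the counter-clockwise turn.

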